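# Put three swapped amplifier valves back in their own sockets

### The arm

A 7-joint arm with a two-finger parallel gripper is mounted at the origin on the work surface. World frame = base frame: x ahead of the robot, y to its left, z up, the work surface at z = 0. Lengths are in m, angles in rad, forces in N, time in s.
With the tool pointing down it reaches from about 0.35 to 0.9 m from the base axis. Payload 8.1 kg.
Tool frame: the origin (TCP) lies at the very end of the fingers, on their centre line; the grasp point (between the pads) lies grip_point_offset behind it (grip_point_offset is the distance from the TCP to the grasp point, in m); z points along the fingers, y is the direction in which the jaws open and shut (so a half turn about z gives the same grasp; the last joint's range is limited). The gripper opens to 92 mm and grips with 3 to 60 N. Pads are 19 mm wide; open, the fingers measure 130 mm over their backs; the gripper's body (75 mm by 190 mm) begins 47 mm behind the grasp point.
Start: joints at [1.038, 0.434, 0.025, 1.573, -0.012, 1.134, -0.075], TCP at [0.26, -0.568, 0.227] pointing down, gripper open.
Joint ranges: [-2.62, 2.62], [-0.44, 2.09], [-1.27, 1.32], [0.08, 2.57], [-1.32, 4.46], [0.12, 2], [-2.74, 2.74]. Speed limits (rad/s): [2.22, 2.22, 3.01, 3.01, 3.14, 3.14, 3.14].

### API

Orientations are given as a rotation vector (axis times angle).
In Python, from cell import * gives the robot as it stands.
- The arm moves only by the tool drive_tool, never from a script. Its argument "increments" is a list of rows, each an object of numbers: "grip": the gripper's target within -1 to 1 (shut at 1, half-way at 0, fully open at -1); "tx", "ty", "tz": the shift along the world's x, y, z normalised to -1 to 1, where 1 is 400 mm; "turn": the turn about the world's z normalised to -1 to 1, where 1 is 60 degrees. In form: [{"grip": .., "tx": .., "ty": .., "tz": .., "turn": ..}, ...]. A call has 1 to 20 rows; each row is the pose to reach, as a shift and turn from the pose measured when the call began; what a row does not reach only later rows make up. A row lasts 1/10 s, in which the tool goes at most 50 mm and 8.59 degrees, less where a joint would pass 70% of its speed; a pose out of reach is approached as far as the arm can. A call with a number of a shift or a turn outside -1 to 1 is refused whole. A call with a gripper value outside its range is refused whole. The fingers move at their own pace and stop on an object; "newtons" is the grip in N (left out, the last holds). Time passes only in rows, so rows that repeat a pose let the fingers close. It gives the time, the measured TCP pose, the force and the opening at its end, in the units of the state.
- observe(): the state, without advancing time (a new reading comes with each control period).
- get_image(name): name is "scene" or "side" or "wrist"; returns the picture (400x640x3 uint8, red, green, blue); there is no depth.
- camera_info(name): a dict with "fx", "fy", "cx", "cy" (pixels), "eye" and "rotation" of the camera in the world; the wrist camera has in their place "hand_eye" (4x4, takes a point from camera to tool coordinates, whose origin is the TCP and whose axes are the flange's). Camera axes: x right, y down, z forward; pixel columns grow to the right and rows downward; lengths in m; the calibration is good to about 2 mm. A picture is of the moment at which its call begins: read the wrist's pose just before it. camera_info takes no time and is no camera call.
- sign_off(): hands the job in, once; it reports no verdict.
The state is a dict: "clock": time; "joints": joint angles; "dq": joint speeds; "joint_efforts": joint torques, N m; "position": TCP position; "ee_rot": TCP orientation; "force": force on the tool from outside, world axes, zero at the start; "ft_torque": the same for the moment, N m; "width": opening from 0.0 (shut) to 1.0 (fully open).
Only numpy, scipy, OpenCV 4.12 (cv2) and the standard library are available. Lean on these libraries where they do the work, as an engineer would, in place of code of your own. Each camera call takes 0.05 s, during which the arm holds its last target. There are 200 camera calls.

### The job

The three valves (vacuum tubes) on the amplifier chassis stand in each other's sockets. Put each in its own: the bulb-shaped glass valve in the socket with the round flange, the straight glass valve in the one with the square flange, the short metal-can valve in the one with the two-eared flange. Park a valve in the empty wooden parking block on the way, set every valve down gently and upright without dropping or tipping it, and leave the multimeter and the carton where they are.

Things in the scene. Friction and masses are not known exactly. Their poses are not given: they have to be found in the camera images.
- valve_bulb: Glass valve with a bulging bulb, 96 mm tall, 80 g. Black base 34 mm across up to 20 mm; the glass widens from 30 mm across at 20 mm to a straight-sided 42 mm between heights 36 and 70 mm (grip here), then shoulders in to a dome 26 mm across from 80 mm up. Loose. Origin at the centre of its underside, z up along its axis; round, so any grasp direction will do.
- valve_straight: Straight slim glass valve, 80 mm tall, 60 g. Black base 34 mm across up to 20 mm, then a glass cylinder 29 mm across from 20 to 74 mm (grip here), silvery spot on top. Loose. Origin at the centre of its underside, z up along its axis; round, so any grasp direction will do.
- valve_metal: Short valve with a dark steel can instead of glass, 50 mm tall, 60 g. Black base 34 mm across up to 14 mm, then the can 31 mm across up to 47 mm (grip here), flat top. Loose. Origin at the centre of its underside, z up along its axis; round, so any grasp direction will do.
- socket_round: Valve socket with a black round flange 80 mm across and a steel collar. Fixed. Origin: centre of its underside, 50 mm above the bench on the chassis top; z up. The flange is 4 mm thick; a valve stands on its upper face, inside a collar of inner diameter 50, outer 56 mm, whose rim is 10 mm above the underside (8 mm to spare round a 34 mm base).
- socket_square: Valve socket with a black square flange 76 x 76 mm and a steel collar. Fixed. Origin: centre of its underside, 50 mm above the bench on the chassis top; z up. The flange is 4 mm thick; a valve stands on its upper face, inside a collar of inner diameter 50, outer 56 mm, whose rim is 10 mm above the underside (8 mm to spare round a 34 mm base).
- socket_eared: Valve socket with a black two-eared flange (a disc 60 mm across with a 26 mm wide strip across it, 104 mm long along its y) and a steel collar. Fixed. Origin: centre of its underside, 50 mm above the bench on the chassis top; z up. The flange is 4 mm thick; a valve stands on its upper face, inside a collar of inner diameter 50, outer 56 mm, whose rim is 10 mm above the underside (8 mm to spare round a 34 mm base).
- parking_block: Wooden parking place, a pale flat rectangle 66 x 98 mm (x, y) with a wooden collar, empty at the start. Fixed. Origin: centre of its underside, 50 mm above the bench on the chassis top; z up. The wood is 4 mm thick; a valve stands on its upper face, inside a collar of inner diameter 50, outer 56 mm, whose rim is 10 mm above the underside (8 mm to spare round a 34 mm base).
- multimeter: Yellow and black hand multimeter lying on the bench, 85 x 165 x 45 mm, origin at the centre of its underside. Leave it alone.
- carton: Upright cardboard carton 52 x 52 x 105 mm on the bench beside the chassis, origin at the centre of its underside. Leave it alone. (The chassis, 250 x 540 x 50 mm, also carries a fixed blue transformer 60 x 56 x 56 mm near one corner and a fixed blue capacitor 39 mm across, 45 mm high, near the opposite one.)
Things that resemble listed ones, but are neither listed nor needed, are in the scene too. Several things have the shape of the valve_metal; the one meant has the colours described above.

How it is judged:
By the outcome, as a careful person would: the job done as asked, in the order asked, and still so for the second after the job is handed in, with the robot touching nothing.
It also fails if it takes over 88 s, if anything falls off the work surface, if the arm or the gripper's body presses on something with over 40 N, if the wrist force passes 120 N, or if a joint passes its speed limit or range.

## Working session

There is one attempt and no reset: what is moved stays moved. The work goes in short steps, Python scripts to look and compute and a tool call to move; the robot and the scene stay as the last step left them, time stands still between calls to the robot, and variables do not carry over. Pictures are saved under pics/ and viewed, about 12 in all and at most 16, crops included, and the job is handed in when it is done.

Besides the shell and the picture viewer there is one more tool, called by a JSON object that holds its "fn" and its "kwargs", one argument or row to a line. drive_tool: Moves the arm, as the interface text tells. Its arguments: {"type":"object","properties":{"increments":{"type":"array","items":{"type":"object","properties":{"grip":{"type":"number"},"tx":{"type":"number"},"ty":{"type":"number"},"tz":{"type":"number"},"turn":{"type":"number"}}}},"newtons":{"type":"number"}},"required":["increments"]}

```bash
mkdir -p pics; python3 - <<'E'
from cell import *
import cv2
for n in("scene","side"):
    cv2.imwrite(f"pics/{n}0.png",get_image(n)[:,:,::-1])
    print(n,camera_info(n))
print(camera_info("wrist"));print(observe())
try: print(grip_point_offset)
except Exception as e: print(e)
E
ls
```

```text
scene {'fx': 440.86956720818716, 'fy': 440.86956720818716, 'cx': 325.84969633946747, 'cy': 196.52623777146997, 'eye': array([1.01265073, 0.81459625, 1.02690783]), 'rotation': array([-0.71493034, -2.62110208,  1.0840261 ])}
side {'fx': 436.8769666886007, 'fy': 436.8769666886007, 'cx': 314.30634423219806, 'cy': 192.75881375946634, 'eye': array([0.13725199, 0.78615235, 0.83679898]), 'rotation': array([-0.54845116,  2.65558439, -1.18549689])}
{'fx': 332.52787678488676, 'fy': 332.52787678488676, 'cx': 319.08346633387407, 'cy': 199.2201323411068, 'hand_eye': array([[ 5.59710711e-04, -9.62942151e-01, -2.69707435e-01,
         7.39915128e-02],
       [ 9.99998595e-01,  1.12719756e-04,  1.67280268e-03,
         8.43060506e-04],
       [-1.58041085e-03, -2.69707992e-01,  9.62940861e-01,
        -1.58505903e-01],
       [ 0.00000000e+00,  0.00000000e+00,  0.00000000e+00,
         1.00000000e+00]])}
{'clock': 0.1, 'joints': array([ 1.03839052,  0.4351685 ,  0.0249641 ,  1.57399839, -0.01162748,
        1.13399619, -0.0751008 ]), 'dq': array([ 1.67886738e-03, -1.09938868e-03,  9.32314373e-04, -2.08172175e-03,
       -3.32638874e-04, -4.60385461e-05, -2.96799631e-04]), 'joint_efforts': array([ 3.80560494e-03, -6.69128823e+01,  9.88406427e-01, -3.15146470e+01,
       -6.05651247e-02,  3.74770956e-02,  1.42798845e-04]), 'position': array([ 0.26020911, -0.56775515,  0.22601687]), 'ee_rot': array([-3.06801534e+00, -6.69548835e-01,  6.31354159e-04]), 'force': array([ 0.7101604 , -0.2072501 ,  0.26341478]), 'ft_torque': array([ 0.01459255,  0.01171466, -0.0216937 ]), 'width': 1.0006149664493995}
0.0188
pics
```

View pics/scene0.png

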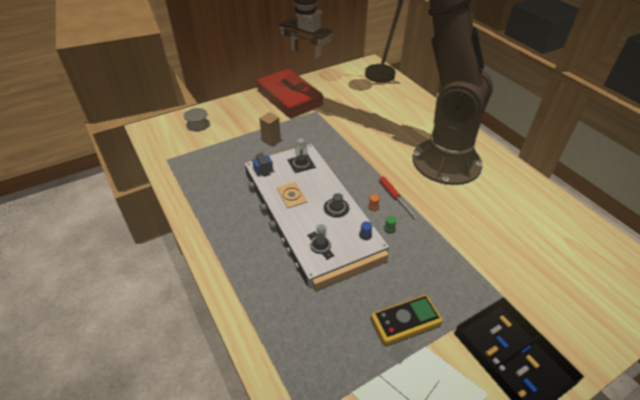

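View pics/side0.png

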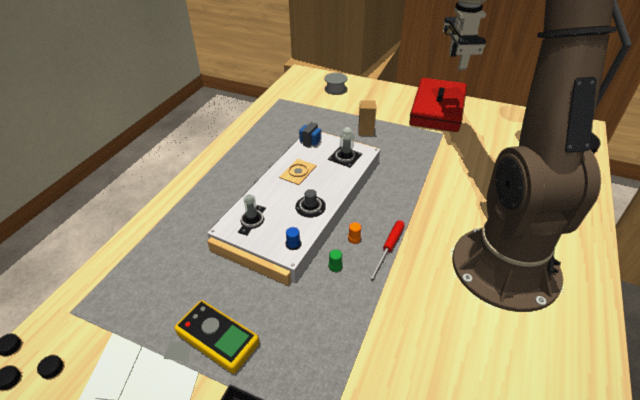

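Side view shows three valves: eared socket (250,212), round (310,203) and square (346,150), with the empty parking block at (298,172). The orange (355,232) and green (335,260) cans on the bench are metal-valve lookalikes. The dark can at (310,200) fits valve_metal. I'll enlarge to confirm.

```bash
python3 - <<'E'
import cv2
a=cv2.imread("pics/side0.png")[100:300,190:450]
cv2.imwrite("pics/side0c.png",cv2.resize(a,None,fx=3,fy=3,interpolation=cv2.INTER_CUBIC))
a=cv2.imread("pics/scene0.png")[105:285,230:430]
cv2.imwrite("pics/scene0c.png",cv2.resize(a,None,fx=3.3,fy=3.3,interpolation=cv2.INTER_CUBIC))
E
```

```text
(no output)
```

View pics/side0c.png

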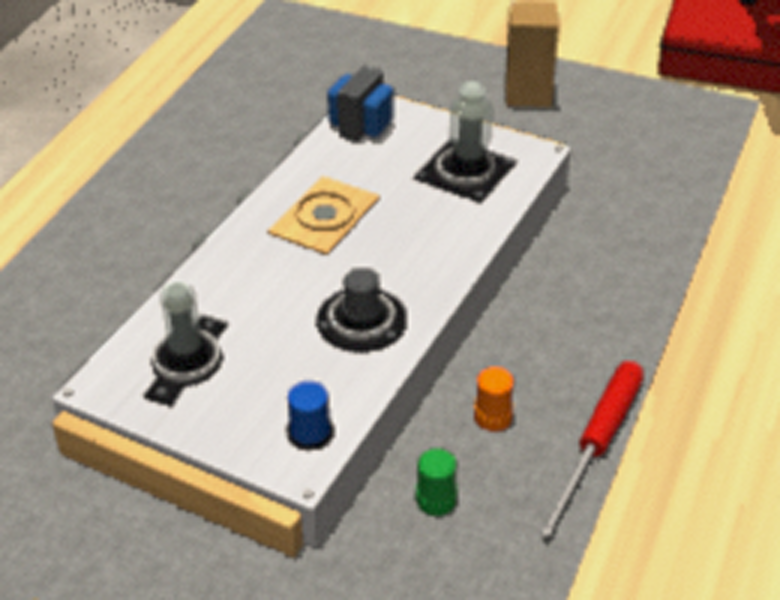

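View pics/scene0c.png

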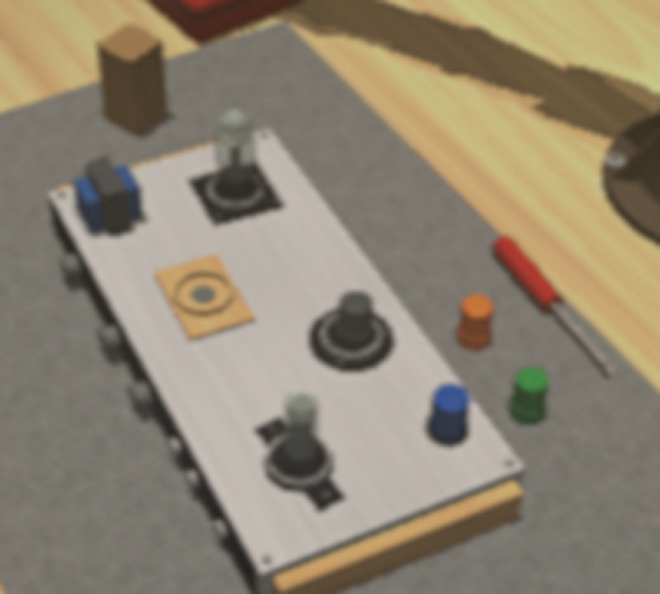

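The crops confirm it: bulb in the square socket, straight in the eared one, dark metal can in the round one. It's a three-cycle. The orange, green and blue cans are lookalikes or the capacitor. Next I'll locate the collars (rim z = 0.06).

```bash
cat > h.py <<'E'
from cell import *
import numpy as np, cv2
from scipy.spatial.transform import Rotation as R
def cam(n,o=None):
    c=camera_info(n)
    if n!="wrist": return c,np.array(c["eye"]),R.from_rotvec(c["rotation"]).as_matrix()
    T=np.eye(4);T[:3,:3]=R.from_rotvec(o["ee_rot"]).as_matrix();T[:3,3]=o["position"]
    T=T@c["hand_eye"];return c,T[:3,3],T[:3,:3]
def ray(n,u,v,z,o=None):
    c,e,M=cam(n,o); d=M@np.array([(u-c["cx"])/c["fx"],(v-c["cy"])/c["fy"],1]); return (e+d*(z-e[2])/d[2])[:2]
def proj(n,p,o=None):
    c,e,M=cam(n,o); q=M.T@(np.array(p)-e); return c["fx"]*q[0]/q[2]+c["cx"],c["fy"]*q[1]/q[2]+c["cy"]
E
python3 - <<'E'
from h import *
S=dict(sq=(466,164),rd=(361,313),ear=(186,354),park=(325,212),corner=(312,512),c2=(568,152),c3=(58,400),carton=(532,10))
C=dict(sq=(235,185),rd=(350,334),ear=(299,460),park=(203,295),corner=(522,470),c2=(268,130),c3=(258,568),carton=(130,42))
for k in S:
    z=.105 if k=="carton" else .05 if k[0]=="c" else .06
    a=ray("side",S[k][0]/3+190,S[k][1]/3+100,z);b=ray("scene",C[k][0]/3.3+230,C[k][1]/3.3+105,z)
    print(k,a.round(4),b.round(4))
E
```

```text
sq [ 0.4825 -0.1978] [ 0.4883 -0.2011]
rd [0.4904 0.0381] [0.4978 0.038 ]
ear [0.6053 0.1409] [0.6135 0.1426]
park [ 0.5787 -0.0759] [ 0.5912 -0.0752]
corner [0.4396 0.2424] [0.4501 0.241 ]
c2 [ 0.3993 -0.2687] [ 0.4082 -0.2743]
c3 [0.6818 0.2202] [0.694  0.2148]
carton [ 0.4949 -0.4289] [ 0.4967 -0.4226]
```

{"fn": "drive_tool", "kwargs": {
  "increments": [
    {"tx": 0.1, "ty": 0.2, "tz": 0.18, "turn": -0.1, "grip": -1},
    {"tx": 0.6, "ty": 1, "tz": 0.18, "turn": -0.49, "grip": -1},
    {"tx": 0.6, "ty": 1, "tz": 0.18, "turn": -0.49, "grip": -1},
    {"tx": 0.6, "ty": 1, "tz": 0.18, "turn": -0.49, "grip": -1},
    {"tx": 0.6, "ty": 1, "tz": 0.18, "turn": -0.49, "grip": -1},
    {"tx": 0.6, "ty": 1, "tz": 0.18, "turn": -0.49, "grip": -1},
    {"tx": 0.6, "ty": 1, "tz": 0.18, "turn": -0.49, "grip": -1},
    {"tx": 0.6, "ty": 1, "tz": 0.18, "turn": -0.49, "grip": -1},
    {"tx": 0.6, "ty": 1, "tz": 0.18, "turn": -0.49, "grip": -1},
    {"tx": 0.6, "ty": 1, "tz": 0.18, "turn": -0.49, "grip": -1},
    {"tx": 0.6, "ty": 1, "tz": 0.18, "turn": -0.49, "grip": -1},
    {"tx": 0.6, "ty": 1, "tz": 0.18, "turn": -0.49, "grip": -1},
    {"tx": 0.6, "ty": 1, "tz": 0.18, "turn": -0.49, "grip": -1},
    {"tx": 0.6, "ty": 1, "tz": 0.18, "turn": -0.49, "grip": -1}
  ]
}}

```text
clock: 1.5
position: [0.4994, -0.1692, 0.2979]
ee_rot: [-3.138, 0.135, 0.001]
force: [0.4, -0.1, 0.3]
width: 0.996
```

```bash
python3 - <<'E'
from h import *
o=observe();cv2.imwrite("pics/w1.png",get_image("wrist")[:,:,::-1]);print(o["clock"],o["position"],o["ee_rot"],o["force"])
np.savez("w1.npz",position=o["position"],ee_rot=o["ee_rot"])
for p in [(.485,-.199,.06),(.494,.038,.06),(.585,-.0755,.06),(.609,.142,.06)]: print(proj("wrist",p,o))
E
```

```text
1.5 [ 0.49943621 -0.16921169  0.29785586] [-3.13767373e+00  1.34784150e-01  9.85230752e-04] [ 0.36233897 -0.05018018  0.34687483]
(np.float64(344.13427939409314), np.float64(179.62357369997844))
(np.float64(150.77645052069064), np.float64(188.60327309915772))
(np.float64(230.82586089499935), np.float64(103.46179978835005))
(np.float64(38.65544536031513), np.float64(98.55003204364169))
```

View pics/w1.png

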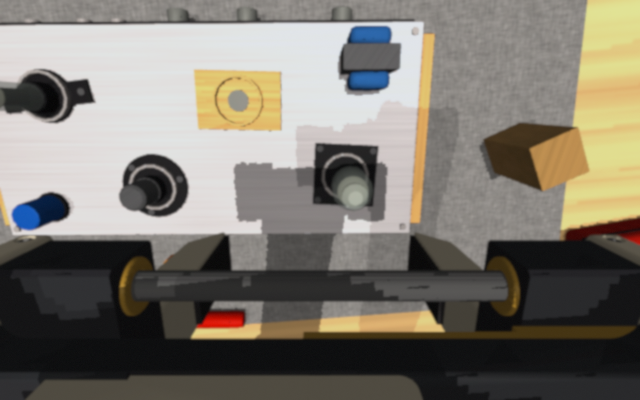

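Wrist view: square flange centre (347,176), parking centre (238.5,100), round flange centre (156,185), eared collar (44,96), bulb dome top (352,192), can top (133,197).

```bash
python3 - <<'E'
from h import *
o=dict(np.load("w1.npz"))
for k,u,v,z in [("sq",347,175.5,.054),("park",238.5,100,.054),("rd",156,185,.054),("ear",44,96,.06),("bulbtop",352,192,.15),("metaltop",133,197,.104)]: print(k,ray("wrist",u,v,z,o).round(4))
E
```

```text
sq [ 0.4885 -0.2032]
park [ 0.5882 -0.0834]
rd [0.4968 0.0338]
ear [0.6112 0.1351]
bulbtop [ 0.4925 -0.2004]
metaltop [0.4951 0.0358]
```

{"fn": "drive_tool", "kwargs": {
  "increments": [
    {"tx": -0.01, "ty": 0.51, "tz": -0.2},
    {"tx": -0.01, "ty": 0.51, "tz": -0.2},
    {"tx": -0.01, "ty": 0.51, "tz": -0.2},
    {"tx": -0.01, "ty": 0.51, "tz": -0.2},
    {"tx": -0.01, "ty": 0.51, "tz": -0.2},
    {"tx": -0.01, "ty": 0.51, "tz": -0.2},
    {"tx": -0.01, "ty": 0.51, "tz": -0.2},
    {"tx": -0.01, "ty": 0.51, "tz": -0.2}
  ]
}}

```text
invalid input
```

```bash
python3 - <<'E'
from h import *
o=observe();cv2.imwrite("pics/w2.png",get_image("wrist")[:,:,::-1]);print(o["clock"],o["position"],o["ee_rot"],o["force"])
np.savez("w2.npz",position=o["position"],ee_rot=o["ee_rot"])
E
```

```text
1.55 [ 0.49952702 -0.16906563  0.29790879] [-3.13761962e+00  1.34519699e-01  7.35082917e-04] [-0.3969861   0.44615295  0.01778999]
```

View pics/w2.png

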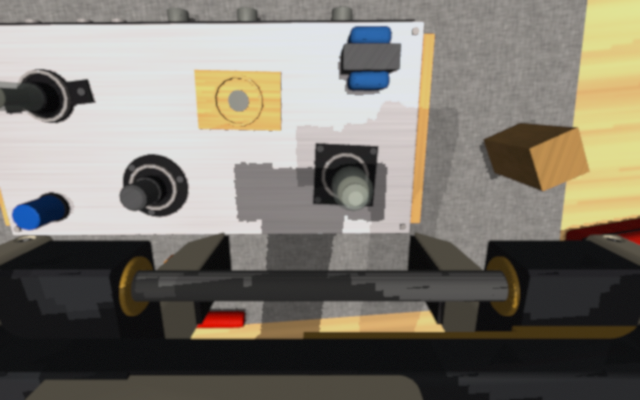

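The call was refused because all five keys are required, so the arm hasn't moved and the view is the same. I'll resend it with every key.

{"fn": "drive_tool", "kwargs": {
  "increments": [
    {"tx": -0.01, "ty": 0.51, "tz": -0.2, "turn": 0, "grip": -1},
    {"tx": -0.01, "ty": 0.51, "tz": -0.2, "turn": 0, "grip": -1},
    {"tx": -0.01, "ty": 0.51, "tz": -0.2, "turn": 0, "grip": -1},
    {"tx": -0.01, "ty": 0.51, "tz": -0.2, "turn": 0, "grip": -1},
    {"tx": -0.01, "ty": 0.51, "tz": -0.2, "turn": 0, "grip": -1},
    {"tx": -0.01, "ty": 0.51, "tz": -0.2, "turn": 0, "grip": -1},
    {"tx": -0.01, "ty": 0.51, "tz": -0.2, "turn": 0, "grip": -1},
    {"tx": -0.01, "ty": 0.51, "tz": -0.2, "turn": 0, "grip": -1}
  ]
}}

```text
clock: 2.4
position: [0.4961, 0.0333, 0.2184]
ee_rot: [-3.138, 0.138, -0.001]
force: [-0.0, -0.1, -0.8]
width: 1.001
```

```bash
python3 - <<'E'
from h import *
o=observe();cv2.imwrite("pics/w3.png",get_image("wrist")[:,:,::-1]);print(o["clock"],o["position"],o["ee_rot"],o["force"])
np.savez("w3.npz",position=o["position"],ee_rot=o["ee_rot"])
E
```

```text
2.4 [0.49608479 0.0332889  0.21838992] [-3.13792709e+00  1.38295921e-01 -6.60485882e-04] [-0.00230773 -0.11723047 -0.77837312]
```

View pics/w3.png

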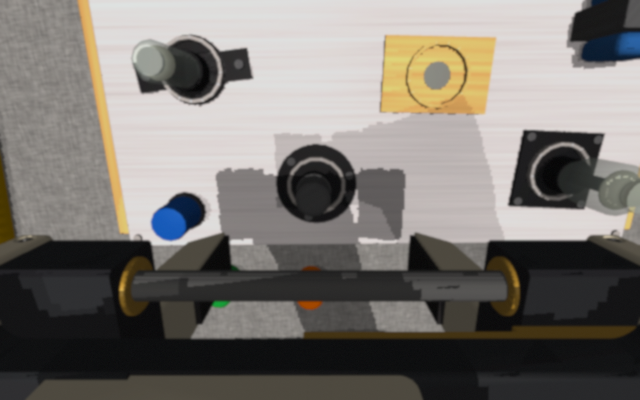

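Round flange centre (316.5,183.5), can top (313,197), eared collar (190,70), straight top (154,58), parking (437,76), square (560,169).

```bash
python3 - <<'E'
from h import *
o=dict(np.load("w3.npz"))
for k,u,v,z in [("sq",560,169,.054),("park",437,76,.054),("rd",316.5,183.5,.054),("ear",190,69.5,.06),("straighttop",154,58,.134),("metaltop",313,197,.104)]: print(k,ray("wrist",u,v,z,o).round(4))
E
```

```text
sq [ 0.4902 -0.2046]
park [ 0.5873 -0.0833]
rd [0.4966 0.0354]
ear [0.6117 0.1383]
straighttop [0.6113 0.1352]
metaltop [0.4965 0.0381]
```

{"fn": "drive_tool", "kwargs": {
  "increments": [
    {"tx": 0, "ty": 0.008, "tz": -0.1, "turn": 0, "grip": -1},
    {"tx": 0, "ty": 0.008, "tz": -0.2, "turn": 0, "grip": -1},
    {"tx": 0, "ty": 0.008, "tz": -0.28, "turn": 0, "grip": -1},
    {"tx": 0, "ty": 0.008, "tz": -0.34, "turn": 0, "grip": -1},
    {"tx": 0, "ty": 0.008, "tz": -0.368, "turn": 0, "grip": -1},
    {"tx": 0, "ty": 0.008, "tz": -0.368, "turn": 0, "grip": -0.2},
    {"tx": 0, "ty": 0.008, "tz": -0.368, "turn": 0, "grip": 0.1},
    {"tx": 0, "ty": 0.008, "tz": -0.368, "turn": 0, "grip": 0.2},
    {"tx": 0, "ty": 0.008, "tz": -0.368, "turn": 0, "grip": 0.3},
    {"tx": 0, "ty": 0.008, "tz": -0.368, "turn": 0, "grip": 0.4},
    {"tx": 0, "ty": 0.008, "tz": -0.368, "turn": 0, "grip": 0.6},
    {"tx": 0, "ty": 0.008, "tz": -0.368, "turn": 0, "grip": 1},
    {"tx": 0, "ty": 0.008, "tz": -0.368, "turn": 0, "grip": 1}
  ],
  "newtons": 12
}}

```text
clock: 3.75
position: [0.4961, 0.0367, 0.0713]
ee_rot: [-3.138, 0.138, -0.001]
force: [0.6, 0.2, 0.8]
width: 0.353
```

{"fn": "drive_tool", "kwargs": {
  "increments": [
    {"tx": 0, "ty": 0, "tz": 0, "turn": 0, "grip": 1},
    {"tx": 0, "ty": 0, "tz": 0.02, "turn": 0, "grip": 1},
    {"tx": 0, "ty": 0, "tz": 0.06, "turn": 0, "grip": 1},
    {"tx": 0, "ty": 0, "tz": 0.1, "turn": 0, "grip": 1},
    {"tx": 0, "ty": 0, "tz": 0.12, "turn": 0, "grip": 1},
    {"tx": 0.05, "ty": -0.06, "tz": 0.12, "turn": 0, "grip": 1},
    {"tx": 0.1, "ty": -0.12, "tz": 0.12, "turn": 0, "grip": 1},
    {"tx": 0.15, "ty": -0.2, "tz": 0.12, "turn": 0, "grip": 1},
    {"tx": 0.2, "ty": -0.26, "tz": 0.12, "turn": 0, "grip": 1},
    {"tx": 0.228, "ty": -0.294, "tz": 0.12, "turn": 0, "grip": 1},
    {"tx": 0.228, "ty": -0.294, "tz": 0.12, "turn": 0, "grip": 1},
    {"tx": 0.228, "ty": -0.294, "tz": 0.12, "turn": 0, "grip": 1}
  ]
}}

```text
clock: 4.95
position: [0.5869, -0.0807, 0.119]
ee_rot: [-3.137, 0.139, 0.0]
force: [-0.0, 0.1, -0.0]
width: 0.334
```

```bash
python3 - <<'E'
from h import *
o=observe();cv2.imwrite("pics/w4.png",get_image("wrist")[:,:,::-1]);print(o["clock"],o["position"],o["width"],o["force"])
np.savez("w4.npz",position=o["position"],ee_rot=o["ee_rot"])
a=cv2.imread("pics/w4.png");s=get_image("side")[:,:,::-1]
cv2.imwrite("pics/side4.png",s)
b=cv2.resize(s[100:240,190:430],(720,420),interpolation=cv2.INTER_CUBIC)
cv2.imwrite("pics/c4.png",b)
print(proj("wrist",(.587,-.081,.06),o),proj("side",(.587,-.081,.06)))
E
```

```text
4.95 [ 0.58685858 -0.08065681  0.11900071] 0.33359445137336746 [-0.04525607  0.10120511 -0.0494941 ]
(np.float64(319.12443533074935), np.float64(217.78679737574433)) (np.float64(296.46580251289413), np.float64(168.93595006145188))
```

View pics/w4.png

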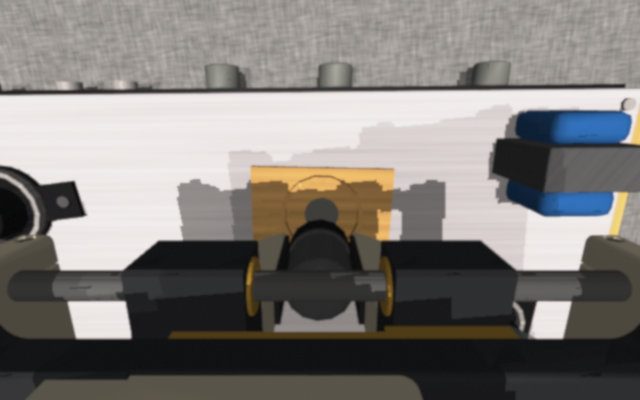

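View pics/c4.png

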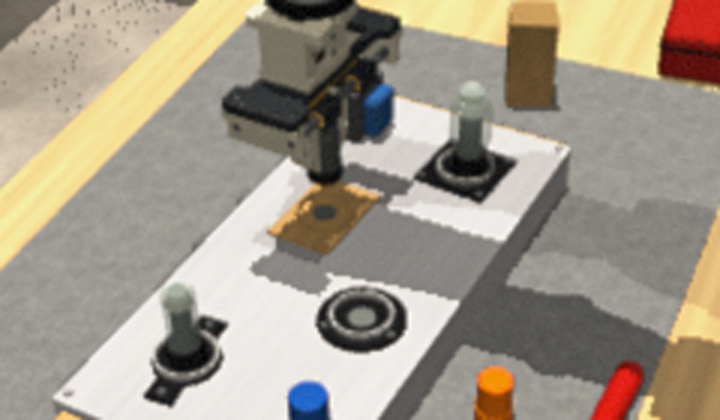

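Can gripped (width 0.334, i.e. 31 mm) over the park block. The collar centre shows at (322,211) against a predicted (319,216), so the correction is about +2 mm x, −2 mm y. Lowering now.

{"fn": "drive_tool", "kwargs": {
  "increments": [
    {"tx": 0.005, "ty": -0.006, "tz": -0.04, "turn": 0, "grip": 1},
    {"tx": 0.005, "ty": -0.006, "tz": -0.075, "turn": 0, "grip": 1},
    {"tx": 0.005, "ty": -0.006, "tz": -0.095, "turn": 0, "grip": 1},
    {"tx": 0.005, "ty": -0.006, "tz": -0.106, "turn": 0, "grip": 1},
    {"tx": 0.005, "ty": -0.006, "tz": -0.112, "turn": 0, "grip": 1},
    {"tx": 0.005, "ty": -0.006, "tz": -0.116, "turn": 0, "grip": 1},
    {"tx": 0.005, "ty": -0.006, "tz": -0.119, "turn": 0, "grip": 1},
    {"tx": 0.005, "ty": -0.006, "tz": -0.119, "turn": 0, "grip": 1}
  ]
}}

```text
clock: 5.85
position: [0.5887, -0.0821, 0.0718]
ee_rot: [-3.137, 0.136, -0.0]
force: [-1.3, -0.1, -0.7]
width: 0.335
```

{"fn": "drive_tool", "kwargs": {
  "increments": [
    {"tx": 0, "ty": 0, "tz": -0.002, "turn": 0, "grip": 0.3},
    {"tx": 0, "ty": 0, "tz": -0.002, "turn": 0, "grip": 0.25},
    {"tx": 0, "ty": 0, "tz": -0.002, "turn": 0, "grip": 0},
    {"tx": 0, "ty": 0, "tz": -0.002, "turn": 0, "grip": -0.5},
    {"tx": 0, "ty": 0, "tz": 0, "turn": 0, "grip": -1},
    {"tx": 0, "ty": 0, "tz": 0.03, "turn": 0, "grip": -1},
    {"tx": 0, "ty": 0, "tz": 0.1, "turn": 0, "grip": -1},
    {"tx": 0, "ty": 0, "tz": 0.2, "turn": 0, "grip": -1},
    {"tx": 0, "ty": 0, "tz": 0.3, "turn": 0, "grip": -1},
    {"tx": -0.05, "ty": -0.06, "tz": 0.34, "turn": 0, "grip": -1},
    {"tx": -0.12, "ty": -0.15, "tz": 0.34, "turn": 0, "grip": -1},
    {"tx": -0.2, "ty": -0.23, "tz": 0.34, "turn": 0, "grip": -1},
    {"tx": -0.245, "ty": -0.295, "tz": 0.34, "turn": 0, "grip": -1},
    {"tx": -0.245, "ty": -0.295, "tz": 0.34, "turn": 0, "grip": -1},
    {"tx": -0.245, "ty": -0.295, "tz": 0.34, "turn": 0, "grip": -1}
  ]
}}

```text
clock: 7.35
position: [0.4908, -0.2005, 0.2088]
ee_rot: [-3.137, 0.139, -0.002]
force: [0.2, 0.7, 0.7]
width: 1.0
```

```bash
python3 - <<'E'
from h import *
o=observe();cv2.imwrite("pics/w5.png",get_image("wrist")[:,:,::-1]);print(o["clock"],o["position"],o["width"],o["force"])
np.savez("w5.npz",position=o["position"],ee_rot=o["ee_rot"])
E
```

```text
7.35 [ 0.49075928 -0.20049073  0.20878524] 1.000419173368967 [0.16693764 0.66283173 0.74706815]
```

View pics/w5.png

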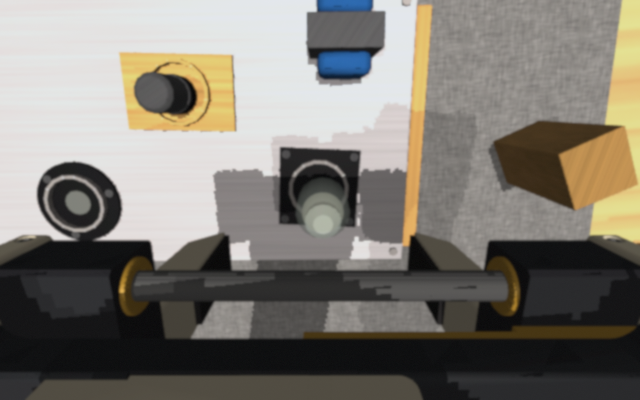

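Metal stands upright in the park collar. Bulb dome (322,219), square flange centre (320,187), round centre (79,201).

```bash
python3 - <<'E'
from h import *
o=dict(np.load("w5.npz"))
for k,u,v,z in [("sq",320,187,.054),("bulbtop",322,219,.147),("rd",79,201,.054)]: print(k,ray("wrist",u,v,z,o).round(4))
E
```

```text
sq [ 0.4899 -0.2016]
bulbtop [ 0.489  -0.2027]
rd [0.4966 0.0348]
```

{"fn": "drive_tool", "kwargs": {
  "increments": [
    {"tx": -0.002, "ty": -0.004, "tz": -0.06, "turn": 0, "grip": -1},
    {"tx": -0.002, "ty": -0.004, "tz": -0.15, "turn": 0, "grip": -1},
    {"tx": -0.002, "ty": -0.004, "tz": -0.22, "turn": 0, "grip": -1},
    {"tx": -0.002, "ty": -0.004, "tz": -0.27, "turn": 0, "grip": -1},
    {"tx": -0.002, "ty": -0.004, "tz": -0.296, "turn": 0, "grip": -1},
    {"tx": -0.002, "ty": -0.004, "tz": -0.296, "turn": 0, "grip": -0.4},
    {"tx": -0.002, "ty": -0.004, "tz": -0.296, "turn": 0, "grip": -0.1},
    {"tx": -0.002, "ty": -0.004, "tz": -0.296, "turn": 0, "grip": 0.0},
    {"tx": -0.002, "ty": -0.004, "tz": -0.296, "turn": 0, "grip": 0.1},
    {"tx": -0.002, "ty": -0.004, "tz": -0.296, "turn": 0, "grip": 0.2},
    {"tx": -0.002, "ty": -0.004, "tz": -0.296, "turn": 0, "grip": 1},
    {"tx": -0.002, "ty": -0.004, "tz": -0.296, "turn": 0, "grip": 1},
    {"tx": -0.002, "ty": -0.004, "tz": -0.296, "turn": 0, "grip": 1},
    {"tx": -0.002, "ty": -0.004, "tz": -0.296, "turn": 0, "grip": 1}
  ],
  "newtons": 14
}}

```text
clock: 8.8
position: [0.4908, -0.2011, 0.0903]
ee_rot: [-3.137, 0.136, -0.003]
force: [-1.1, 0.1, 3.0]
width: 0.455
```

{"fn": "drive_tool", "kwargs": {
  "increments": [
    {"tx": 0, "ty": 0, "tz": 0.02, "turn": 0, "grip": 1},
    {"tx": 0, "ty": 0, "tz": 0.06, "turn": 0, "grip": 1},
    {"tx": 0, "ty": 0, "tz": 0.11, "turn": 0, "grip": 1},
    {"tx": 0, "ty": 0.03, "tz": 0.14, "turn": 0, "grip": 1},
    {"tx": 0.002, "ty": 0.09, "tz": 0.14, "turn": 0, "grip": 1},
    {"tx": 0.005, "ty": 0.17, "tz": 0.14, "turn": 0, "grip": 1},
    {"tx": 0.01, "ty": 0.25, "tz": 0.14, "turn": 0, "grip": 1},
    {"tx": 0.015, "ty": 0.33, "tz": 0.14, "turn": 0, "grip": 1},
    {"tx": 0.015, "ty": 0.41, "tz": 0.14, "turn": 0, "grip": 1},
    {"tx": 0.015, "ty": 0.48, "tz": 0.14, "turn": 0, "grip": 1},
    {"tx": 0.015, "ty": 0.54, "tz": 0.14, "turn": 0, "grip": 1},
    {"tx": 0.015, "ty": 0.575, "tz": 0.14, "turn": 0, "grip": 1},
    {"tx": 0.015, "ty": 0.591, "tz": 0.14, "turn": 0, "grip": 1},
    {"tx": 0.015, "ty": 0.591, "tz": 0.14, "turn": 0, "grip": 1},
    {"tx": 0.015, "ty": 0.591, "tz": 0.14, "turn": 0, "grip": 1}
  ]
}}

```text
clock: 10.3
position: [0.4966, 0.0346, 0.1463]
ee_rot: [-3.137, 0.137, -0.003]
force: [-0.3, -0.2, -0.7]
width: 0.456
```

```bash
python3 - <<'E'
from h import *
o=observe();w=get_image("wrist")[:,:,::-1];print(o["clock"],o["position"],o["width"],o["force"])
s=get_image("side")[:,:,::-1]
b=cv2.resize(s[100:260,190:430],(640,427),interpolation=cv2.INTER_CUBIC)
cv2.imwrite("pics/c6.png",np.vstack([w[:330:,80:560].copy()[:170], cv2.resize(b,(480,320))]))
print(proj("wrist",(.4967,.0352,.054),o))
E
```

```text
10.3 [0.49658197 0.0346071  0.14634058] 0.45552852992117426 [-0.28944565 -0.18824032 -0.67640497]
(np.float64(317.92351060995964), np.float64(204.4408145991704))
```

View pics/c6.png

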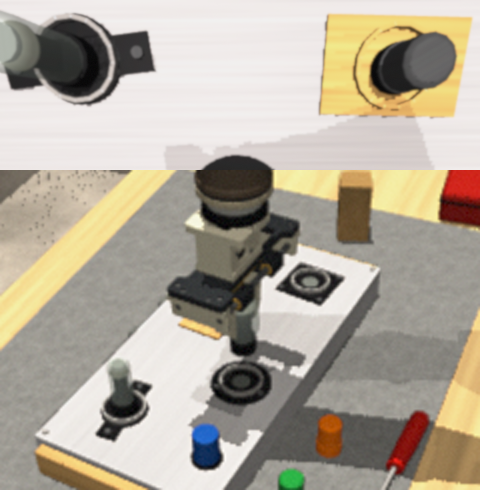

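The bulb is held upright over the round socket. Lowering and releasing.

{"fn": "drive_tool", "kwargs": {
  "increments": [
    {"tx": 0, "ty": 0.002, "tz": -0.04, "turn": 0, "grip": 1},
    {"tx": 0, "ty": 0.002, "tz": -0.085, "turn": 0, "grip": 1},
    {"tx": 0, "ty": 0.002, "tz": -0.112, "turn": 0, "grip": 1},
    {"tx": 0, "ty": 0.002, "tz": -0.125, "turn": 0, "grip": 1},
    {"tx": 0, "ty": 0.002, "tz": -0.131, "turn": 0, "grip": 1},
    {"tx": 0, "ty": 0.002, "tz": -0.136, "turn": 0, "grip": 1},
    {"tx": 0, "ty": 0.002, "tz": -0.139, "turn": 0, "grip": 1},
    {"tx": 0, "ty": 0.002, "tz": -0.14, "turn": 0, "grip": 1}
  ]
}}

```text
clock: 11.2
position: [0.4969, 0.035, 0.0906]
ee_rot: [-3.137, 0.138, -0.004]
force: [-0.4, -0.1, -0.9]
width: 0.454
```

{"fn": "drive_tool", "kwargs": {
  "increments": [
    {"tx": 0, "ty": 0, "tz": -0.002, "turn": 0, "grip": 0.06},
    {"tx": 0, "ty": 0, "tz": -0.002, "turn": 0, "grip": 0.0},
    {"tx": 0, "ty": 0, "tz": -0.002, "turn": 0, "grip": -0.2},
    {"tx": 0, "ty": 0, "tz": -0.002, "turn": 0, "grip": -0.6},
    {"tx": 0, "ty": 0, "tz": 0, "turn": 0, "grip": -1},
    {"tx": 0, "ty": 0, "tz": 0.03, "turn": 0, "grip": -1},
    {"tx": 0, "ty": 0, "tz": 0.1, "turn": 0, "grip": -1},
    {"tx": 0, "ty": 0, "tz": 0.19, "turn": 0, "grip": -1},
    {"tx": 0, "ty": 0, "tz": 0.25, "turn": 0, "grip": -1},
    {"tx": 0.03, "ty": 0.03, "tz": 0.28, "turn": 0, "grip": -1},
    {"tx": 0.1, "ty": 0.09, "tz": 0.28, "turn": 0, "grip": -1},
    {"tx": 0.18, "ty": 0.16, "tz": 0.28, "turn": 0, "grip": -1},
    {"tx": 0.25, "ty": 0.225, "tz": 0.28, "turn": 0, "grip": -1},
    {"tx": 0.285, "ty": 0.255, "tz": 0.28, "turn": 0, "grip": -1},
    {"tx": 0.285, "ty": 0.255, "tz": 0.28, "turn": 0, "grip": -1},
    {"tx": 0.285, "ty": 0.255, "tz": 0.28, "turn": 0, "grip": -1}
  ]
}}

```text
clock: 12.8
position: [0.6106, 0.1369, 0.2029]
ee_rot: [-3.138, 0.138, -0.003]
force: [-0.2, 0.5, 0.1]
width: 0.997
```

```bash
python3 - <<'E'
from h import *
o=observe();cv2.imwrite("pics/w7.png",get_image("wrist")[:,:,::-1]);print(o["clock"],o["position"],o["width"],o["force"])
np.savez("w7.npz",position=o["position"],ee_rot=o["ee_rot"])
print(proj("wrist",(.611,.138,.06),o),proj("wrist",(.611,.138,.134),o))
E
```

```text
12.8 [0.6106179  0.1369031  0.20292938] 0.9972822816012702 [-0.21786363  0.45636248  0.0952142 ]
(np.float64(317.5096869846524), np.float64(188.94294289496656)) (np.float64(317.08080824877146), np.float64(213.37804470024878))
```

View pics/w7.png

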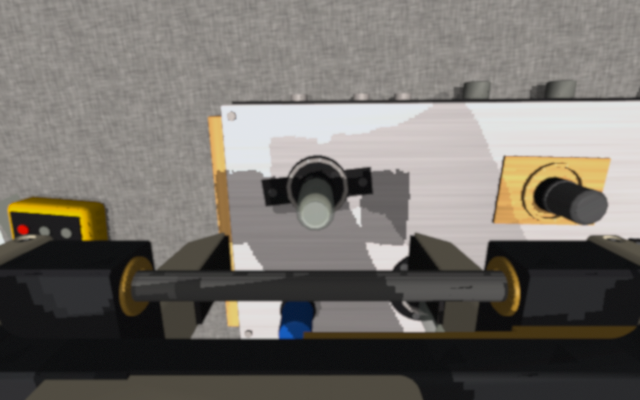

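Straight valve top (316,212) and eared collar (317.5,187) match the estimates. Descending and gripping.

{"fn": "drive_tool", "kwargs": {
  "increments": [
    {"tx": 0.002, "ty": 0.002, "tz": -0.06, "turn": 0, "grip": -1},
    {"tx": 0.002, "ty": 0.002, "tz": -0.15, "turn": 0, "grip": -1},
    {"tx": 0.002, "ty": 0.002, "tz": -0.22, "turn": 0, "grip": -1},
    {"tx": 0.002, "ty": 0.002, "tz": -0.27, "turn": 0, "grip": -1},
    {"tx": 0.002, "ty": 0.002, "tz": -0.3, "turn": 0, "grip": -1},
    {"tx": 0.002, "ty": 0.002, "tz": -0.3, "turn": 0, "grip": -0.2},
    {"tx": 0.002, "ty": 0.002, "tz": -0.3, "turn": 0, "grip": 0.1},
    {"tx": 0.002, "ty": 0.002, "tz": -0.3, "turn": 0, "grip": 0.2},
    {"tx": 0.002, "ty": 0.002, "tz": -0.3, "turn": 0, "grip": 0.3},
    {"tx": 0.002, "ty": 0.002, "tz": -0.3, "turn": 0, "grip": 0.4},
    {"tx": 0.002, "ty": 0.002, "tz": -0.3, "turn": 0, "grip": 0.5},
    {"tx": 0.002, "ty": 0.002, "tz": -0.3, "turn": 0, "grip": 1},
    {"tx": 0.002, "ty": 0.002, "tz": -0.3, "turn": 0, "grip": 1},
    {"tx": 0.002, "ty": 0.002, "tz": -0.3, "turn": 0, "grip": 1}
  ],
  "newtons": 12
}}

```text
clock: 14.25
position: [0.6112, 0.1372, 0.083]
ee_rot: [-3.138, 0.139, -0.003]
force: [0.4, 0.5, 0.9]
width: 0.311
```

{"fn": "drive_tool", "kwargs": {
  "increments": [
    {"tx": 0, "ty": 0, "tz": 0.02, "turn": 0, "grip": 1},
    {"tx": 0, "ty": 0, "tz": 0.07, "turn": 0, "grip": 1},
    {"tx": 0, "ty": 0, "tz": 0.15, "turn": 0, "grip": 1},
    {"tx": 0, "ty": 0, "tz": 0.23, "turn": 0, "grip": 1},
    {"tx": 0, "ty": 0, "tz": 0.28, "turn": 0, "grip": 1},
    {"tx": -0.01, "ty": -0.03, "tz": 0.28, "turn": 0, "grip": 1},
    {"tx": -0.03, "ty": -0.09, "tz": 0.28, "turn": 0, "grip": 1},
    {"tx": -0.06, "ty": -0.17, "tz": 0.28, "turn": 0, "grip": 1},
    {"tx": -0.09, "ty": -0.26, "tz": 0.28, "turn": 0, "grip": 1},
    {"tx": -0.12, "ty": -0.35, "tz": 0.28, "turn": 0, "grip": 1},
    {"tx": -0.15, "ty": -0.44, "tz": 0.28, "turn": 0, "grip": 1},
    {"tx": -0.19, "ty": -0.53, "tz": 0.28, "turn": 0, "grip": 1},
    {"tx": -0.22, "ty": -0.62, "tz": 0.28, "turn": 0, "grip": 1},
    {"tx": -0.25, "ty": -0.7, "tz": 0.28, "turn": 0, "grip": 1},
    {"tx": -0.28, "ty": -0.77, "tz": 0.28, "turn": 0, "grip": 1},
    {"tx": -0.295, "ty": -0.82, "tz": 0.28, "turn": 0, "grip": 1},
    {"tx": -0.303, "ty": -0.848, "tz": 0.28, "turn": 0, "grip": 1},
    {"tx": -0.303, "ty": -0.848, "tz": 0.28, "turn": 0, "grip": 1},
    {"tx": -0.303, "ty": -0.848, "tz": 0.25, "turn": 0, "grip": 1},
    {"tx": -0.303, "ty": -0.848, "tz": 0.2, "turn": 0, "grip": 1}
  ]
}}

```text
clock: 16.25
position: [0.4914, -0.2005, 0.1629]
ee_rot: [-3.138, 0.136, -0.007]
force: [-0.2, 0.3, -1.7]
width: 0.315
```

{"fn": "drive_tool", "kwargs": {
  "increments": [
    {"tx": -0.003, "ty": -0.003, "tz": -0.03, "turn": 0, "grip": 1},
    {"tx": -0.003, "ty": -0.003, "tz": -0.09, "turn": 0, "grip": 1},
    {"tx": -0.003, "ty": -0.003, "tz": -0.14, "turn": 0, "grip": 1},
    {"tx": -0.003, "ty": -0.003, "tz": -0.17, "turn": 0, "grip": 1},
    {"tx": -0.003, "ty": -0.003, "tz": -0.185, "turn": 0, "grip": 1},
    {"tx": -0.003, "ty": -0.003, "tz": -0.192, "turn": 0, "grip": 1},
    {"tx": -0.003, "ty": -0.003, "tz": -0.196, "turn": 0, "grip": 1},
    {"tx": -0.003, "ty": -0.003, "tz": -0.199, "turn": 0, "grip": 1},
    {"tx": -0.003, "ty": -0.003, "tz": -0.199, "turn": 0, "grip": 1}
  ]
}}

```text
clock: 17.15
position: [0.4905, -0.2019, 0.0838]
ee_rot: [-3.138, 0.136, -0.009]
force: [1.3, -0.4, -1.2]
width: 0.309
```

```bash
python3 - <<'E'
from h import *
o=observe();print(o["clock"],o["position"],o["width"],o["force"])
s=get_image("side")[:,:,::-1]
cv2.imwrite("pics/c8.png",cv2.resize(s[100:260,190:430],(720,480),interpolation=cv2.INTER_CUBIC))
E
```

```text
17.15 [ 0.49049703 -0.20185768  0.08377394] 0.30869701179562786 [ 1.29738019 -0.36295109 -1.16909541]
```

View pics/c8.png

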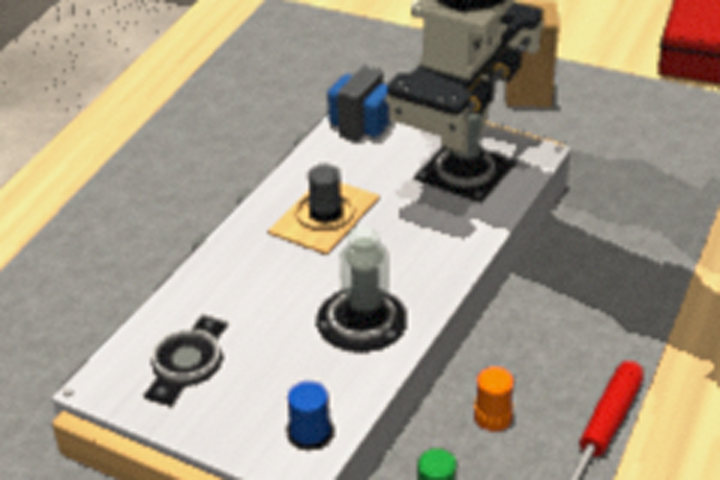

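Bulb upright in the round socket, metal in park, straight inside the square collar. Releasing, then fetching the can from (0.589,−0.082).

{"fn": "drive_tool", "kwargs": {
  "increments": [
    {"tx": 0, "ty": 0, "tz": -0.002, "turn": 0, "grip": 1},
    {"tx": 0, "ty": 0, "tz": -0.003, "turn": 0, "grip": 0.35},
    {"tx": 0, "ty": 0, "tz": -0.003, "turn": 0, "grip": 0.28},
    {"tx": 0, "ty": 0, "tz": -0.003, "turn": 0, "grip": 0},
    {"tx": 0, "ty": 0, "tz": -0.002, "turn": 0, "grip": -0.5},
    {"tx": 0, "ty": 0, "tz": 0, "turn": 0, "grip": -1},
    {"tx": 0, "ty": 0, "tz": 0.03, "turn": 0, "grip": -1},
    {"tx": 0, "ty": 0, "tz": 0.1, "turn": 0, "grip": -1},
    {"tx": 0, "ty": 0, "tz": 0.19, "turn": 0, "grip": -1},
    {"tx": 0, "ty": 0, "tz": 0.22, "turn": 0, "grip": -1},
    {"tx": 0.05, "ty": 0.06, "tz": 0.22, "turn": 0, "grip": -1},
    {"tx": 0.12, "ty": 0.14, "tz": 0.22, "turn": 0, "grip": -1},
    {"tx": 0.19, "ty": 0.23, "tz": 0.22, "turn": 0, "grip": -1},
    {"tx": 0.23, "ty": 0.28, "tz": 0.22, "turn": 0, "grip": -1},
    {"tx": 0.245, "ty": 0.299, "tz": 0.22, "turn": 0, "grip": -1},
    {"tx": 0.245, "ty": 0.299, "tz": 0.22, "turn": 0, "grip": -1},
    {"tx": 0.245, "ty": 0.299, "tz": 0.22, "turn": 0, "grip": -1}
  ]
}}

```text
clock: 18.9
position: [0.5876, -0.0838, 0.1718]
ee_rot: [3.138, -0.138, 0.007]
force: [-0.0, 0.4, 0.8]
width: 0.997
```

```bash
python3 - <<'E'
from h import *
o=observe();cv2.imwrite("pics/w9.png",get_image("wrist")[:,:,::-1]);print(o["clock"],o["position"],o["width"],o["force"])
np.savez("w9.npz",position=o["position"],ee_rot=o["ee_rot"])
print(proj("wrist",(.589,-.082,.104),o))
E
```

```text
18.9 [ 0.58764161 -0.08378337  0.17177071] 0.9966783477282758 [-0.03821847  0.37395259  0.75319953]
(np.float64(315.8823486070276), np.float64(212.91042282627114))
```

View pics/w9.png

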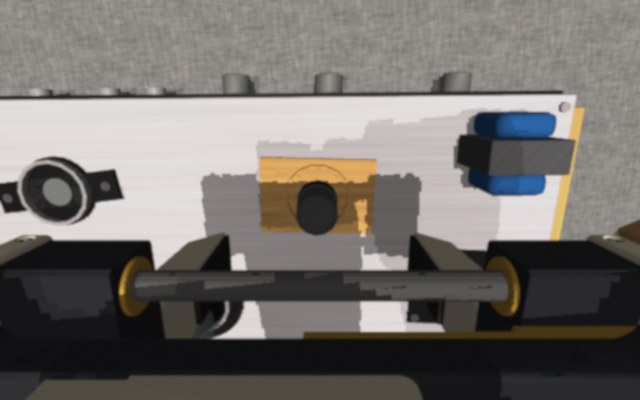

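Can top at (316,213), as predicted.

{"fn": "drive_tool", "kwargs": {
  "increments": [
    {"tx": 0.003, "ty": 0.004, "tz": -0.06, "turn": 0, "grip": -1},
    {"tx": 0.003, "ty": 0.004, "tz": -0.14, "turn": 0, "grip": -1},
    {"tx": 0.003, "ty": 0.004, "tz": -0.2, "turn": 0, "grip": -1},
    {"tx": 0.003, "ty": 0.004, "tz": -0.235, "turn": 0, "grip": -1},
    {"tx": 0.003, "ty": 0.004, "tz": -0.251, "turn": 0, "grip": -1},
    {"tx": 0.003, "ty": 0.004, "tz": -0.251, "turn": 0, "grip": -0.2},
    {"tx": 0.003, "ty": 0.004, "tz": -0.251, "turn": 0, "grip": 0.1},
    {"tx": 0.003, "ty": 0.004, "tz": -0.251, "turn": 0, "grip": 0.2},
    {"tx": 0.003, "ty": 0.004, "tz": -0.251, "turn": 0, "grip": 0.3},
    {"tx": 0.003, "ty": 0.004, "tz": -0.251, "turn": 0, "grip": 0.4},
    {"tx": 0.003, "ty": 0.004, "tz": -0.251, "turn": 0, "grip": 0.6},
    {"tx": 0.003, "ty": 0.004, "tz": -0.251, "turn": 0, "grip": 1},
    {"tx": 0.003, "ty": 0.004, "tz": -0.251, "turn": 0, "grip": 1},
    {"tx": 0.003, "ty": 0.004, "tz": -0.251, "turn": 0, "grip": 1}
  ],
  "newtons": 12
}}

```text
clock: 20.35
position: [0.5887, -0.0826, 0.0714]
ee_rot: [3.138, -0.139, 0.007]
force: [0.1, -0.3, 0.1]
width: 0.338
```

{"fn": "drive_tool", "kwargs": {
  "increments": [
    {"tx": 0, "ty": 0, "tz": 0.02, "turn": 0, "grip": 1},
    {"tx": 0, "ty": 0, "tz": 0.06, "turn": 0, "grip": 1},
    {"tx": 0, "ty": 0, "tz": 0.11, "turn": 0, "grip": 1},
    {"tx": 0, "ty": 0.03, "tz": 0.13, "turn": 0, "grip": 1},
    {"tx": 0.01, "ty": 0.09, "tz": 0.13, "turn": 0, "grip": 1},
    {"tx": 0.02, "ty": 0.17, "tz": 0.13, "turn": 0, "grip": 1},
    {"tx": 0.03, "ty": 0.25, "tz": 0.13, "turn": 0, "grip": 1},
    {"tx": 0.04, "ty": 0.33, "tz": 0.13, "turn": 0, "grip": 1},
    {"tx": 0.05, "ty": 0.41, "tz": 0.13, "turn": 0, "grip": 1},
    {"tx": 0.055, "ty": 0.48, "tz": 0.13, "turn": 0, "grip": 1},
    {"tx": 0.058, "ty": 0.53, "tz": 0.13, "turn": 0, "grip": 1},
    {"tx": 0.058, "ty": 0.552, "tz": 0.13, "turn": 0, "grip": 1},
    {"tx": 0.058, "ty": 0.552, "tz": 0.13, "turn": 0, "grip": 1},
    {"tx": 0.058, "ty": 0.552, "tz": 0.12, "turn": 0, "grip": 1},
    {"tx": 0.058, "ty": 0.552, "tz": 0.12, "turn": 0, "grip": 1}
  ]
}}

```text
clock: 21.85
position: [0.6116, 0.1362, 0.1187]
ee_rot: [3.137, -0.142, 0.006]
force: [0.1, -0.4, -0.7]
width: 0.334
```

{"fn": "drive_tool", "kwargs": {
  "increments": [
    {"tx": 0.002, "ty": 0.004, "tz": -0.04, "turn": 0, "grip": 1},
    {"tx": 0.002, "ty": 0.004, "tz": -0.075, "turn": 0, "grip": 1},
    {"tx": 0.002, "ty": 0.004, "tz": -0.095, "turn": 0, "grip": 1},
    {"tx": 0.002, "ty": 0.004, "tz": -0.106, "turn": 0, "grip": 1},
    {"tx": 0.002, "ty": 0.004, "tz": -0.112, "turn": 0, "grip": 1},
    {"tx": 0.002, "ty": 0.004, "tz": -0.116, "turn": 0, "grip": 1},
    {"tx": 0.002, "ty": 0.004, "tz": -0.118, "turn": 0, "grip": 1},
    {"tx": 0.002, "ty": 0.004, "tz": -0.118, "turn": 0, "grip": 1}
  ]
}}

```text
clock: 22.65
position: [0.6127, 0.1379, 0.0718]
ee_rot: [3.137, -0.142, 0.007]
force: [0.7, 0.5, -0.0]
width: 0.332
```

{"fn": "drive_tool", "kwargs": {
  "increments": [
    {"tx": 0, "ty": 0, "tz": -0.002, "turn": 0, "grip": 1},
    {"tx": 0, "ty": 0, "tz": -0.002, "turn": 0, "grip": 0.3},
    {"tx": 0, "ty": 0, "tz": -0.002, "turn": 0, "grip": 0.25},
    {"tx": 0, "ty": 0, "tz": -0.002, "turn": 0, "grip": 0},
    {"tx": 0, "ty": 0, "tz": -0.002, "turn": 0, "grip": -0.5},
    {"tx": 0, "ty": 0, "tz": 0, "turn": 0, "grip": -1},
    {"tx": 0, "ty": 0, "tz": 0.03, "turn": 0, "grip": -1},
    {"tx": 0, "ty": 0, "tz": 0.1, "turn": 0, "grip": -1},
    {"tx": 0, "ty": 0, "tz": 0.2, "turn": 0, "grip": -1},
    {"tx": 0, "ty": 0, "tz": 0.3, "turn": 0, "grip": -1},
    {"tx": 0, "ty": 0, "tz": 0.4, "turn": 0, "grip": -1},
    {"tx": 0, "ty": 0, "tz": 0.5, "turn": 0, "grip": -1},
    {"tx": 0, "ty": 0, "tz": 0.6, "turn": 0, "grip": -1},
    {"tx": 0, "ty": 0, "tz": 0.6, "turn": 0, "grip": -1},
    {"tx": 0, "ty": 0, "tz": 0.6, "turn": 0, "grip": -1}
  ]
}}

```text
clock: 24.15
position: [0.6129, 0.1381, 0.3137]
ee_rot: [3.138, -0.142, 0.011]
force: [0.1, -0.6, -0.3]
width: 0.999
```

```bash
python3 - <<'E'
from h import *
o=observe();print(o["clock"],o["position"],o["width"],o["force"])
s=get_image("side")[:,:,::-1];c=get_image("scene")[:,:,::-1]
cv2.imwrite("pics/c10.png",np.vstack([cv2.resize(s[100:250,190:430],(480,300),interpolation=cv2.INTER_CUBIC),cv2.resize(c[115:265,230:470],(480,300),interpolation=cv2.INTER_CUBIC)]))
E
```

```text
24.15 [0.61292093 0.1380603  0.31365033] 0.9994432447337023 [ 0.08036655 -0.61039168 -0.32764763]
```

View pics/c10.png

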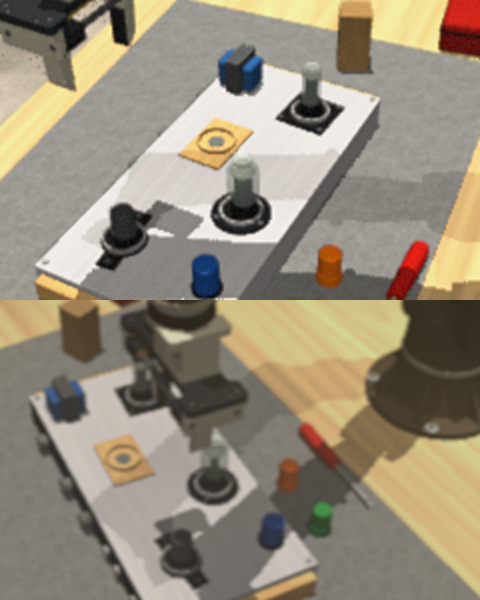

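All three stand upright in their own sockets, the parking block is empty, the carton hasn't moved and the gripper is clear.

```bash
python3 -c "
from cell import *
print(sign_off())"
```

```text
the job is handed in; nothing more can be done
None
```

All three valves are in their own sockets and the job is handed in at about 24 s on the robot's clock; `sign_off()` gives no verdict. I parked the metal-can valve in the wooden block. Then I moved the bulb valve from the square to the round socket and the straight valve from the eared to the square one. Last, the can went from the block to the eared socket.

- **Final pictures (side and scene cameras):** each valve stands upright inside its own collar and the parking block is empty. The carton is where it was, and the gripper is open and well clear.
- **Multimeter:** it was outside the final crops, so I did not check it again at the end. The arm's route never went near it.
- **Forces:** readings at the end of each move were about 3 N or less, and grip widths matched the valve diameters.
- **Disagreement:** position estimates from different cameras differed by up to about 8 mm (12 mm for the parking block). I relied on the close wrist views, and every valve went inside its collar.
- **Refused call:** one move call was rejected because it left out some keys, and the arm did not move.

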